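# Lay out the detector test set

### The job

Lay out the detector test set: on the white laminate board stack the navy cassette spacer, then the flat aluminium plate on the spacer, then the aluminium step wedge on the plate with its steps upward, each one centred on and squared up with what lies beneath it. Last, complete the little oak frame so that its two bays hold one bakelite knob and one ceramic insulator, standing upright: one of the two is already in, so leave it there, put one of the missing type in the empty bay, and leave the spare pieces standing where they are.

Things in the scene. Friction and masses are not known exactly. Their poses are not given: they have to be found in the camera images.
- board: white laminate board fixed flat on the table, 160 (its x) by 110 (its y), 10 thick, two thin grey lines along its x mark where the spacer goes. Origin: centre of its underside, z up; the stack stands on its top at z = 10, the spacer's long side along the board's long side (either way round).
- frame: low oak frame fixed on the table, 82 (its x) by 156 (its y), walls 8 high and 9 thick, two square bays 64 by 64 open at the top, centres at y = +37 and y = -37 in its own frame. Origin: centre of its underside, z up. The bays' cork floor is level with the table top. At the start the bay at +y holds one piece, the one at -y is empty; the frame may be turned any way.
- spacer: navy plastic cassette spacer, plain rectangular slab 120 (its x) by 62 (its y) by 24 high, lying flat, 0.14 to 0.28 kg. Origin: centre of its underside, z up.
- plate: flat aluminium plate 90 (its x) by 54 (its y) by 16 high, lying flat, 0.14 to 0.28 kg. Origin: centre of its underside, z up. It goes on the spacer, long side along long side (either way round).
- wedge: aluminium step wedge 60 (its x) by 36 (its y), four solid steps each 15 long, 6.5, 13, 19.5 and 26 high rising towards +x, lying on its flat underside, 0.1 kg. Origin: centre of its underside, z up; its centre of mass lies 7.5 from it towards +x. It goes on the plate, long side along long side (either way round).
- insulator_a: white ceramic ribbed insulator, upright cylinder of diameter 40 and height 46, ribs and grooves round its side, small dark dot on top. Origin: centre of its underside, z up. One of two alike (a and b); it stands either in the frame's bay at +y or on the table at the start: its position tells.
- insulator_b: white ceramic ribbed insulator, upright cylinder of diameter 40 and height 46, ribs and grooves round its side, small dark dot on top. Origin: centre of its underside, z up. One of two alike (a and b); it always stands on the table at the start.
- knob_a: dark brown bakelite knob standing on its skirt: skirt diameter 42 and 7 high, above it a plain cylindrical grip of diameter 34, total height 36, brass pointer line on top. Origin: centre of its underside, z up. One of two alike (a and b); it stands either in the frame's bay at +y or on the table at the start: its position tells.
- knob_b: dark brown bakelite knob standing on its skirt: skirt diameter 42 and 7 high, above it a plain cylindrical grip of diameter 34, total height 36, brass pointer line on top. Origin: centre of its underside, z up. One of two alike (a and b); it always stands on the table at the start.

How it is judged (in metres and radians):
On the way, in this order (a step that is already met when the one before it is completed fails the run):
1. the spacer lies centred and squared on the board, let go (z of spacer in the frame of board between 0.006 and 0.014 m and horizontal distance between spacer and board below 0.012 m and angle between the x axis of spacer and the x axis of board, either way round below 0.2 rad and angle between spacer's own z axis and vertical below 0.1 rad and linear speed of spacer below 0.02 m/s and contact force between the fingers and spacer below 0.1 N), for 0.2 s.
2. the plate lies centred and squared on the spacer, let go (all of step 1 and z of plate in the frame of spacer between 0.02 and 0.028 m and horizontal distance between plate and spacer below 0.01 m and angle between the x axis of plate and the x axis of spacer, either way round below 0.2 rad and angle between plate's own z axis and vertical below 0.1 rad and linear speed of plate below 0.02 m/s and contact force between the fingers and plate below 0.1 N), for 0.2 s.
3. the step wedge lies centred and squared on the plate, steps up, let go (all of step 2 and z of wedge in the frame of plate between 0.012 and 0.02 m and horizontal distance between wedge and plate below 0.01 m and angle between the x axis of wedge and the x axis of plate, either way round below 0.2 rad and angle between wedge's own z axis and vertical below 0.1 rad and linear speed of wedge below 0.02 m/s and contact force between the fingers and wedge below 0.1 N), for 0.2 s.
4. the empty bay has got a piece of the missing type, the other piece still in its bay, the spares left (angle between each of insulator_a, insulator_b, knob_a, knob_b's own z axis and vertical below 0.15 rad and linear speed of each of insulator_a, insulator_b, knob_a, knob_b below 0.02 m/s and contact force between the fingers and insulator_a below 0.1 N and contact force between the fingers and insulator_b below 0.1 N and contact force between the fingers and knob_a below 0.1 N and contact force between the fingers and knob_b below 0.1 N and ((horizontal distance between insulator_a and frame below 0.055 m and z of insulator_a in the frame of frame below 0.006 m and distance of insulator_b from where it was at the start of the episode below 0.03 m) or (horizontal distance between insulator_b and frame below 0.055 m and z of insulator_b in the frame of frame below 0.006 m and distance of insulator_a from where it was at the start of the episode below 0.03 m)) and ((horizontal distance between knob_a and frame below 0.055 m and z of knob_a in the frame of frame below 0.006 m and distance of knob_b from where it was at the start of the episode below 0.03 m) or (horizontal distance between knob_b and frame below 0.055 m and z of knob_b in the frame of frame below 0.006 m and distance of knob_a from where it was at the start of the episode below 0.03 m)) and ((horizontal distance between insulator_a and frame below 0.055 m and z of insulator_a in the frame of frame below 0.006 m and distance of insulator_a from where it was at the start of the episode below 0.025 m) or (horizontal distance between knob_a and frame below 0.055 m and z of knob_a in the frame of frame below 0.006 m and distance of knob_a from where it was at the start of the episode below 0.025 m))), for 0.2 s.
At the end, for the whole second after the job is handed in: Spacer flat on the board (12 mm), plate on spacer, wedge on plate, steps up (10 mm), all squared within 0.2 rad; one knob and one insulator upright, each in its own bay, the first still in its bay (25 mm); spares standing within 30 mm of their places; all let go and at rest (all of step 3 and all of step 4); the robot touches nothing.
It also fails if it takes over 112 s, if anything falls off the work surface, if the arm or the gripper's body presses on something with over 40 N, if the wrist force passes 120 N, or if a joint passes its speed limit or range.

### The arm

A 7-joint arm with a two-finger parallel gripper is mounted at the origin on the work surface. World frame = base frame: x ahead of the robot, y to its left, z up, the work surface at z = 0. Lengths are in mm, angles in rad, forces in N, time in s.
With the tool pointing down it reaches from about 425 to 950 mm from the base axis. Payload 4.7 kg.
Tool frame: the origin (TCP) lies midway between the tips of the shut fingers; the grasp point (between the pads) lies 19 mm behind it (arm.grip_point_offset is the z of the grasp point in the tool frame, in mm); z points along the fingers, x is the direction in which the jaws open and shut, and the axes are right-handed (so a half turn about z gives the same grasp; the last joint's range is limited). The gripper opens to 85 mm and grips with 20 to 120 N. Pads are 22 mm wide; open, the fingers measure 114 mm over their backs; the gripper's body (76 mm by 85 mm) begins 54 mm behind the grasp point. The pads swing forward as they close: fully open they stand 13 mm farther back than shut.
Start: joints at [1.132, 0.469, -0.049, 1.532, 0.024, 1.141, -0.082], TCP at [268.984, -619.109, 231.335] pointing down, gripper open.
Joint ranges: [-2.59, 2.59], [-0.33, 1.99], [-1.39, 1.29], [0.1, 2.45], [-1.04, 4.18], [0.21, 1.99], [-2.66, 2.66]. Speed limits (rad/s): [2.57, 2.57, 3.14, 3.14, 3.14, 3.14, 3.14].

### API

Orientations are given as a unit quaternion [w, x, y, z].
In Python, from station import status, eyes, order, arm gives the robot as it stands.
- The arm moves only by the tool move_arm, never from a script. Its argument "series" is a list of rows, each a list of 3 entries, a list of its own where there are three numbers: the opening, from -1 (shut) to 1 (fully open), then the shift along the world's x, y, z in mm, then the turn, a rotation vector about the world's x, y, z in rad. In form: [[grip, [tx, ty, tz], [ax, ay, az]], ...]. A call has 1 to 8 rows; each row shifts and turns the pose as measured when the row begins; what a row does not reach is not made up. A row lasts 1/12 s, in which the tool goes at most 41.7 mm and 7.16 degrees, less where a joint would pass 70% of its speed; a pose out of reach is approached as far as the arm can. A call with a gripper value outside its range is refused whole. The fingers move at their own pace and stop on an object; the grip force is fixed at half the most. Time passes only in rows, so rows that do not move let the fingers close. It gives the time, the measured TCP pose, the force and the opening at its end, in the units of the state.
- status.read_state(): the state, without advancing time (a new reading comes with each control period).
- eyes.read_camera(name): name is "scene" or "top" or "wrist"; returns a dict with "img" (480x640x3 uint8, red, green, blue), "vfov" (degrees; the focal length in pixels is half the picture's height over the tangent of half this angle, whatever the lens; pixels are square), "cx", "cy" (the principal point, pixels), "k1" (the pictures are not rectified: a ray, as slopes to the right and down, at radius r is drawn at 1 + k1 r^2 times it, then the intrinsics apply), "R" (3x3) and "t" (3): a world point X has camera coordinates R X + t. Camera axes: x right, y down, z forward; pixel columns grow to the right and rows downward; lengths in mm; the calibration is good to about 2 mm. A picture is of the moment at which its call begins. There is no depth.
- order.close_job(): hands the job in, once; it reports no verdict.
The state is a dict: "time": time; "joints": joint angles; "qvel": joint speeds; "joint_torque": joint torques, N m; "tool_pos": TCP position; "eef_rot": TCP orientation; "ft_force": force on the tool from outside, world axes, zero at the start; "torque": the same for the moment, N m; "gripper_width": finger opening in mm.
Only numpy, scipy, OpenCV 4.12 (cv2) and the standard library are available. Lean on these libraries where they do the work, as an engineer would, in place of code of your own. Each camera call takes 0.05 s, during which the arm holds its last target. There are 200 camera calls.

## Working session

There is one attempt and no reset: what is moved stays moved. The work goes in short steps, Python scripts to look and compute and a tool call to move; the robot and the scene stay as the last step left them, time stands still between calls to the robot, and variables do not carry over. Pictures are saved under pics/ and viewed, about 12 in all and at most 16, crops included, and the job is handed in when it is done.

Besides the shell and the picture viewer there is one more tool, called after ">>>" by a JSON object that holds its "method" and its "body", one argument or row to a line. move_arm: Moves the arm, as the interface text tells. Its arguments: {"type":"object","properties":{"series":{"type":"array"}},"required":["series"]}

```bash
mkdir -p pics; ls; python3 - <<'E'
from station import status, eyes, order, arm
import cv2
print(status.read_state())
for n in ["top","scene"]:
    c=eyes.read_camera(n); cv2.imwrite(f"pics/{n}0.png",c["img"][:,:,::-1]); print(n,{k:v for k,v in c.items() if k!="img"})
print(arm.grip_point_offset)
E
```

```text
pics
{'time': 0.0, 'joints': array([ 1.13211559,  0.46946695, -0.0485817 ,  1.53370512,  0.02410932,
        1.1410053 , -0.08231462]), 'qvel': array([ 0.00011325,  0.00055702,  0.00042908,  0.00081384, -0.0007823 ,
       -0.00127378,  0.00044788]), 'joint_torque': array([-2.25789126e-04, -5.10309935e+01, -4.65850323e-02, -2.37712812e+01,
        1.07394339e-02,  7.53996021e-03,  4.18870945e-05]), 'tool_pos': array([ 268.68908326, -618.57229694,  230.23944981]), 'eef_rot': array([-5.10513730e-04,  8.36186400e-01, -5.48444442e-01, -8.59149268e-04]), 'ft_force': array([0.70855692, 0.20868447, 0.43346867]), 'torque': array([-0.00393702, -0.01562549, -0.0039068 ]), 'gripper_width': 85.37347429277393}
top {'vfov': 52.365102089275375, 'cx': 319.284413808745, 'cy': 242.84849026582282, 'k1': 0.01797964831264367, 'R': array([[ 0.01507289, -0.99970128,  0.01923928],
       [-0.99371989, -0.01711083, -0.1105803 ],
       [ 0.11087647, -0.01745169, -0.99368096]]), 't': array([ -3.08350522, 568.51991896, 838.20114139])}
scene {'vfov': 44.07780582465366, 'cx': 319.7848385999274, 'cy': 228.53920685556966, 'k1': 0.055105118123363606, 'R': array([[-0.69271975,  0.72107723, -0.01367411],
       [ 0.52378427,  0.48997126, -0.69683441],
       [-0.49577151, -0.48987324, -0.71710168]]), 't': array([ 365.41950432, -262.2103083 , 1466.27872271])}
-18.700000000000003
```

View pics/top0.png

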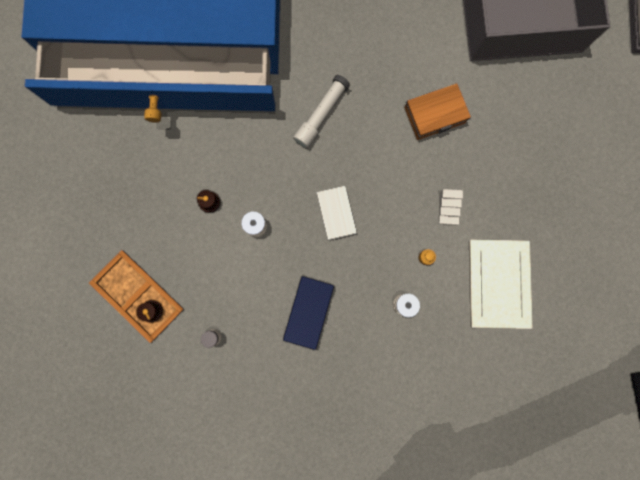

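View pics/scene0.png

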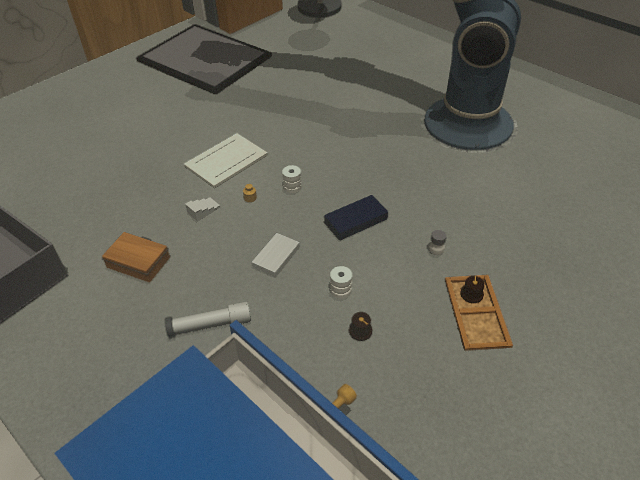

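The knob is already in the +y bay, so the insulator is the missing type. I'll fit box and cylinder silhouettes to masks in the top view.

```bash
cat > h.py <<'E'
from station import status, eyes
import numpy as np, cv2
from scipy.optimize import minimize
def proj(c,X):
    p=np.asarray(X,float)@np.array(c["R"]).T+np.array(c["t"]); s=p[:,:2]/p[:,2:]
    s=s*(1+c["k1"]*(s**2).sum(1,keepdims=True)); f=240/np.tan(np.radians(c["vfov"])/2)
    return s*f+[c["cx"],c["cy"]]
def ray(c,uv,z):
    f=240/np.tan(np.radians(c["vfov"])/2); d=(np.array(uv,float)-[c["cx"],c["cy"]])/f; s=d.copy()
    for _ in range(20): s=d/(1+c["k1"]*(s@s))
    R=np.array(c["R"]); o=-R.T@np.array(c["t"]); v=R.T@np.append(s,1)
    return (o+v*(z-o[2])/v[2])
def box(l,w,h,z0=0): return np.array([[a*l/2,b*w/2,z] for a in(1,-1) for b in(1,-1) for z in(z0,z0+h)])
def cyl(r,h,z0=0):
    t=np.linspace(0,2*np.pi,40); return np.array([[r*np.cos(a),r*np.sin(a),z] for a in t for z in(z0,z0+h)])
WEDGE=np.array([[x,y,z] for y in(-18,18) for x,z in[(-30,0),(-30,6.5),(-15,13),(0,19.5),(15,26),(30,26),(30,0)]])
def place(P,q):
    c,s=np.cos(q[2]),np.sin(q[2]); return P@np.array([[c,s,0],[-s,c,0],[0,0,1]])+[q[0],q[1],0]
def mask(img,seed,rad,kind):
    hsv=cv2.cvtColor(img,cv2.COLOR_RGB2HSV).astype(int); v=hsv[...,2]; i=img.astype(int)
    m={"white":v>150,"dark":v<60,"navy":(i[...,2]-i[...,0]>12)&(v<90),"oak":(hsv[...,1]>110)&(hsv[...,0]<22)&(v>70)}[kind]
    k=np.zeros_like(v,np.uint8); cv2.circle(k,tuple(int(a) for a in seed),int(rad),1,-1)
    m=(m&(k>0)).astype(np.uint8)
    m=cv2.morphologyEx(m,cv2.MORPH_CLOSE,np.ones((5,5),np.uint8))
    n,l,st,_=cv2.connectedComponentsWithStats(m); j=1+np.argmax(st[1:,4]); m=(l==j).astype(np.uint8)
    cs,_=cv2.findContours(m,cv2.RETR_EXTERNAL,cv2.CHAIN_APPROX_NONE); o=np.zeros_like(m); cv2.drawContours(o,cs,-1,1,-1)
    return o
def fit(c,m,P,z,yaws=np.arange(0,3.1,.35),off=None,z0=0):
    ys,xs=np.nonzero(m); ce=ray(c,[xs.mean(),ys.mean()],z)[:2]; S=16
    def cost(q):
        h=cv2.convexHull(proj(c,place(P,q)).astype(np.float32)); o=np.zeros(m.shape,np.uint8)
        pts=np.round(h*S).astype(np.int32); cv2.fillPoly(o,[pts],255,cv2.LINE_AA,4)
        a=o/255.; return 1-np.minimum(a,m).sum()/np.maximum(a,m).sum()
    best=None
    for y in yaws:
        s=np.array([[ce[0],ce[1],y],[ce[0]+8,ce[1],y],[ce[0],ce[1]+8,y],[ce[0],ce[1],y+.2]])
        r=minimize(cost,s[0],method="Nelder-Mead",options=dict(initial_simplex=s,xatol=.02,fatol=1e-5))
        if best is None or r.fun<best.fun: best=r
    return np.round(best.x,3),round(1-best.fun,3)
E
python3 - <<'E'
from h import *
c=eyes.read_camera("top"); im=c["img"]; out=im.copy()
for n,s,r,k,P,z in [("board",(501,284),60,"white",box(160,110,10),5),("spacer",(309,313),50,"navy",box(120,62,24),12),
  ("plate",(337,213),38,"white",box(90,54,16),8),("wedge",(451,207),26,"white",WEDGE,10),("insB",(254,223),20,"white",cyl(20,46),25),
  ("insA",(408,305),20,"white",cyl(20,46),25),("frame",(136,296),65,"oak",box(82,156,8),4),("knobF",(148,312),18,"dark",cyl(17,29,7),20),("knobT",(207,201),18,"dark",cyl(17,29,7),20)]:
    m=mask(im,s,r,k); q,iou=fit(c,m,P,z,[0.] if n[0] in"ik" else np.arange(0,6.2,.35) if n=="wedge" else np.arange(0,3.1,.35)); print(n,m.sum(),q,"deg",np.degrees(q[2]).round(1),iou)
    cv2.polylines(out,[np.round(cv2.convexHull(proj(c,place(P,q)).astype(np.float32))).astype(int)],True,(255,0,0),1)
cv2.imwrite("pics/fit.png",cv2.resize(out[170:360,80:560],None,fx=1.65,fy=1.65,interpolation=cv2.INTER_CUBIC)[:,:,::-1])
E
```

```text
board 5443 [ 5.03110e+02 -3.26481e+02  5.00000e-03] deg 0.3 0.954
spacer 2244 [ 4.45807e+02  2.33370e+01 -2.73000e-01] deg -15.6 0.891
plate 1488 [629.001 -23.761   3.372] deg 193.2 0.943
wedge 721 [ 641.993 -235.683    6.242] deg 357.6 0.853
insB 456 [6.01990e+02 1.25703e+02 1.29000e-01] deg 7.4 0.834
insA 484 [ 4.61736e+02 -1.51149e+02  3.60000e-02] deg 2.1 0.852
frame 4102 [469.175 333.909  -0.733] deg -42.0 0.953
knobF 403 [4.43685e+02 3.01099e+02 1.12000e-01] deg 6.4 0.892
knobT 384 [6.41578e+02 2.06857e+02 3.70000e-02] deg 2.1 0.918
```

View pics/fit.png

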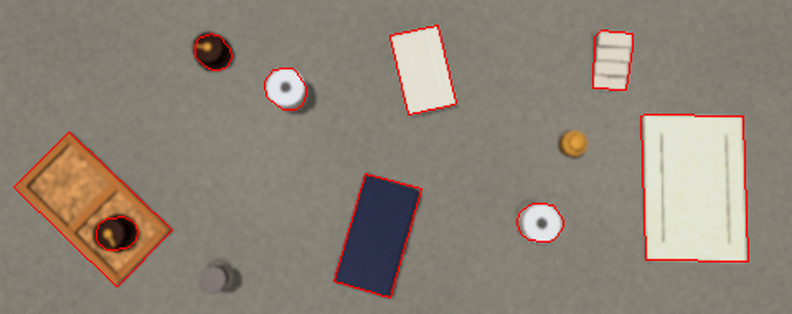

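The fits match well: the empty bay is near (494, 361), and every item is within reach. Moving towards the spacer next.

>>> {"method": "move_arm", "body": {
  "series": [
    [1,[24,33,0],[0,0,-0.085]],
    [1,[24,33,0],[0,0,-0.085]],
    [1,[24,33,0],[0,0,-0.085]],
    [1,[24,33,0],[0,0,-0.085]],
    [1,[24,33,0],[0,0,-0.085]],
    [1,[24,33,0],[0,0,-0.085]],
    [1,[24,33,0],[0,0,-0.085]],
    [1,[24,33,0],[0,0,-0.085]]
  ]
}}

```text
time: 0.82
tool_pos: [451.7, -354.7, 226.8]
eef_rot: [-0.002, -0.582, 0.813, 0.004]
ft_force: [1.5, -0.8, -1.2]
gripper_width: 85.5
```

>>> {"method": "move_arm", "body": {
  "series": [
    [1,[0,41,0],[0,0,0]],
    [1,[0,41,0],[0,0,0]],
    [1,[0,41,0],[0,0,0]],
    [1,[0,41,0],[0,0,0]],
    [1,[0,41,0],[0,0,0]],
    [1,[0,41,0],[0,0,0]],
    [1,[0,41,0],[0,0,0]],
    [1,[0,41,0],[0,0,0]]
  ]
}}

```text
time: 1.48
tool_pos: [454.1, -21.6, 225.6]
eef_rot: [-0.002, -0.583, 0.813, 0.003]
ft_force: [1.6, 0.3, 0.2]
gripper_width: 85.5
```

>>> {"method": "move_arm", "body": {
  "series": [
    [1,[-4,25,-20],[0,0,0.055]],
    [1,[-4,20,-20],[0,0,0]],
    [1,[0,0,0],[0,0,0]],
    [1,[0,0,0],[0,0,0]]
  ]
}}

```text
time: 1.82
tool_pos: [445.1, 36.3, 185.8]
eef_rot: [0.001, -0.613, 0.79, 0.003]
ft_force: [0.4, -0.3, -0.3]
gripper_width: 85.5
```

```bash
cat >> h.py <<'E'
from scipy.spatial.transform import Rotation as Ro
def pose():
    s=status.read_state(); w,x,y,z=s["eef_rot"]; R=Ro.from_quat([x,y,z,w]).as_matrix()
    return np.array(s["tool_pos"]),np.degrees(np.arctan2(R[1,0],R[0,0])),R[:,2]
def look(n,fn=None):
    c=eyes.read_camera(n)
    if fn: cv2.imwrite("pics/"+fn+".png",c["img"][:,:,::-1])
    return c
E
python3 - <<'E'
from h import *
print(pose()); c=look("wrist"); im=c["img"].copy()
print({k:v for k,v in c.items() if k!="img"})
h=cv2.convexHull(proj(c,place(box(120,62,24),[445.8,23.3,-.273])).astype(np.float32))
cv2.polylines(im,[np.round(h).astype(int)],True,(255,0,0),1)
cv2.imwrite("pics/w1.png",im[:,:,::-1])
E
```

```text
(array([445.08181337,  36.28443964, 185.82153026]), np.float64(-104.355190003335), array([-0.00208408,  0.00633536, -0.99997776]))
{'vfov': 58.888882170541365, 'cx': 317.2558435751974, 'cy': 239.71908042449968, 'k1': -0.0837548017876491, 'R': array([[-0.24780331, -0.96879379, -0.00566712],
       [-0.92123253,  0.23381917,  0.31090066],
       [-0.29987355,  0.08226295, -0.95042552]]), 't': array([145.08323705, 375.53286051, 466.82029123])}
```

View pics/w1.png

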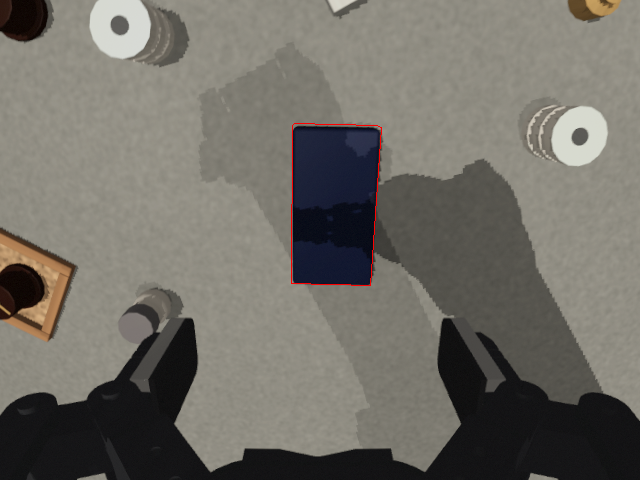

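The w1 overlay fits the spacer (corners about 292,124 to 380,284), so its pose is confirmed. Descending now.

>>> {"method": "move_arm", "body": {
  "series": [
    [1,[1,-13,-20],[0,0,-0.02]],
    [1,[0,0,-35],[0,0,0]],
    [1,[0,0,-35],[0,0,0]],
    [1,[0,0,-30],[0,0,0]],
    [1,[0,0,-20],[0,0,0]],
    [1,[0,0,0],[0,0,0]],
    [1,[0,0,0],[0,0,0]]
  ]
}}

```text
time: 2.45
tool_pos: [453.7, 12.9, 46.6]
eef_rot: [0.006, -0.598, 0.802, -0.003]
ft_force: [0.4, -0.8, 0.7]
gripper_width: 85.7
```

```bash
python3 -c "
from h import *
print(pose())"
```

```text
(array([453.67609228,  12.85277441,  46.61370607]), np.float64(-106.61008868129471), array([ 0.01387734,  0.00267752, -0.99990012]))
```

>>> {"method": "move_arm", "body": {
  "series": [
    [1,[-8,10,0],[0,0.014,0.017]],
    [1,[0,0,0],[0,0,0]],
    [1,[0,0,-10],[0,0,0]],
    [1,[0,0,0],[0,0,0]]
  ]
}}

```text
time: 2.78
tool_pos: [449.1, 22.4, 40.7]
eef_rot: [0.004, -0.603, 0.797, -0.001]
ft_force: [-0.5, -0.1, 0.1]
gripper_width: 85.2
```

```bash
python3 -c "
from h import *
print(pose())"
```

```text
(array([449.1466532 ,  22.43616187,  40.72997537]), np.float64(-105.75818372709826), array([ 0.00815066,  0.00264541, -0.99996328]))
```

>>> {"method": "move_arm", "body": {
  "series": [
    [1,[-4,1,-15],[0,0.008,0]],
    [1,[-2,0,-12],[0,0,0]],
    [1,[0,0,-8],[0,0,0]],
    [1,[0,0,-6],[0,0,0]],
    [1,[0,0,0],[0,0,0]]
  ]
}}

```text
time: 3.2
tool_pos: [446.7, 24.0, 1.1]
eef_rot: [0.005, -0.604, 0.797, -0.002]
ft_force: [-0.4, -0.1, -0.0]
gripper_width: 85.2
```

>>> {"method": "move_arm", "body": {
  "series": [
    [1,[0,0,-7],[0,0,0]],
    [1,[0,0,0],[0,0,0]],
    [-1,[0,0,0],[0,0,0]],
    [-1,[0,0,0],[0,0,0]],
    [-1,[0,0,0],[0,0,0]],
    [-1,[0,0,0],[0,0,0]],
    [-1,[0,0,0],[0,0,0]]
  ]
}}

```text
time: 3.78
tool_pos: [447.6, 22.6, -4.4]
eef_rot: [0.004, -0.603, 0.798, -0.003]
ft_force: [0.4, -0.3, -2.7]
gripper_width: 61.1
```

>>> {"method": "move_arm", "body": {
  "series": [
    [-1,[0,0,10],[0,0,0]],
    [-1,[0,0,20],[0,0,0]],
    [-1,[0,0,30],[0,0,0]],
    [-1,[0,0,30],[0,0,0]],
    [-1,[0,0,25],[0,0,0]],
    [-1,[0,0,0],[0,0,0]]
  ]
}}

```text
time: 4.28
tool_pos: [444.1, 23.2, 115.8]
eef_rot: [0.002, -0.604, 0.797, -0.001]
ft_force: [1.2, 0.2, -2.5]
gripper_width: 60.7
```

>>> {"method": "move_arm", "body": {
  "series": [
    [-1,[6,-20,0],[0,0,0.03]],
    [-1,[6,-38,0],[0,0,0.04]],
    [-1,[6,-38,0],[0,0,0.04]],
    [-1,[6,-38,0],[0,0,0.04]],
    [-1,[6,-38,0],[0,0,0.04]],
    [-1,[6,-38,0],[0,0,0.04]],
    [-1,[6,-38,0],[0,0,0.04]],
    [-1,[5,-30,0],[0,0,0]]
  ]
}}

```text
time: 4.95
tool_pos: [487.8, -255.4, 115.9]
eef_rot: [-0.004, 0.719, -0.695, -0.002]
ft_force: [0.8, -0.4, -2.7]
gripper_width: 60.9
```

```bash
python3 -c "
from h import *
print(pose(),status.read_state()['gripper_width'])"
```

```text
(array([ 487.84676393, -255.40742959,  115.88779735]), np.float64(-88.11300261904769), array([ 0.0035146 ,  0.00905392, -0.99995284])) 60.92482830886478
```

>>> {"method": "move_arm", "body": {
  "series": [
    [-1,[5,-25,0],[-0.009,0.003,-0.02]],
    [-1,[5,-25,0],[0,0,0]],
    [-1,[4,-12,-5],[0,0,0]],
    [-1,[0,0,0],[0,0,0]],
    [-1,[0,0,0],[0,0,0]]
  ]
}}

```text
time: 5.37
tool_pos: [497.4, -328.4, 105.4]
eef_rot: [-0.002, -0.707, 0.708, 0.002]
ft_force: [0.9, 0.9, -3.3]
gripper_width: 60.4
```

```bash
python3 - <<'E'
from h import *
print(pose()); c=look("wrist"); im=c["img"].copy()
for P,q in [(box(160,110,10),[503.1,-326.5,.005])]:
    cv2.polylines(im,[np.round(cv2.convexHull(proj(c,place(P,q)).astype(np.float32))).astype(int)],True,(255,0,0),1)
cv2.imwrite("pics/w2.png",im[:,:,::-1])
E
```

```text
(array([ 497.44408209, -328.39400743,  105.39096683]), np.float64(-90.068519112451), array([-6.05858728e-03,  4.65148043e-04, -9.99981538e-01]))
```

View pics/w2.png

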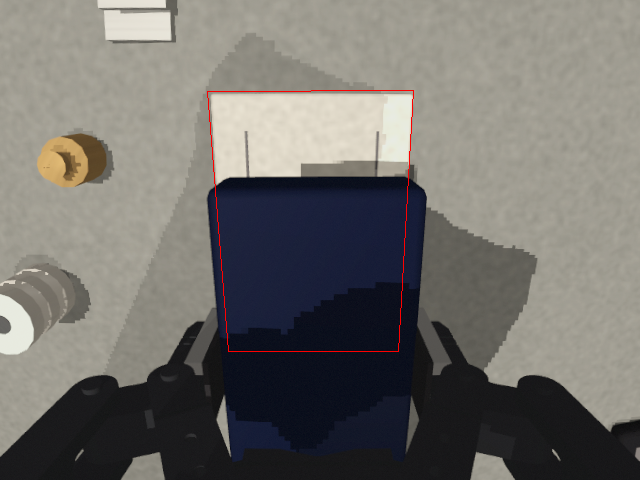

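The w2 overlay agrees with the board, whose visible far edge runs 208–413 at row 92. Lowering the spacer.

>>> {"method": "move_arm", "body": {
  "series": [
    [-1,[7,2,-10],[0,-0.006,0]],
    [-1,[0,0,-22],[0,0,0]],
    [-1,[0,0,-22],[0,0,0]],
    [-1,[0,0,-12],[0,0,0]],
    [-1,[0,0,0],[0,0,0]],
    [-1,[0,0,0],[0,0,0]]
  ]
}}

```text
time: 5.92
tool_pos: [508.0, -312.1, 35.0]
eef_rot: [-0.003, 0.712, -0.702, -0.002]
ft_force: [-0.3, 0.7, -2.5]
gripper_width: 60.9
```

```bash
python3 -c "
from h import *
print(pose())"
```

```text
(array([ 507.99904335, -312.10228868,   35.0479868 ]), np.float64(-89.14562823326447), array([ 0.0020852 ,  0.00742857, -0.99997023]))
```

>>> {"method": "move_arm", "body": {
  "series": [
    [-1,[-4,-14,-4],[-0.007,0.002,-0.008]],
    [-1,[0,0,0],[0,0,0]],
    [-1,[0,0,0],[0,0,0]]
  ]
}}

```text
time: 6.17
tool_pos: [505.6, -324.8, 32.0]
eef_rot: [-0.001, 0.711, -0.703, 0.001]
ft_force: [1.0, 0.6, -2.4]
gripper_width: 60.9
```

```bash
python3 -c "
from h import *
print(pose())"
```

```text
(array([ 505.56129912, -324.77740753,   32.00073341]), np.float64(-89.40649351339457), array([ 2.24791666e-03,  4.89294414e-05, -9.99997472e-01]))
```

>>> {"method": "move_arm", "body": {
  "series": [
    [-1,[-2,-3,-7],[0,0.002,-0.006]],
    [-1,[0,0,-7],[0,0,0]],
    [-1,[0,0,-7],[0,0,0]],
    [-1,[0,0,0],[0,0,0]],
    [-1,[0,0,0],[0,0,0]]
  ]
}}

```text
time: 6.58
tool_pos: [504.0, -330.1, 10.9]
eef_rot: [-0.0, 0.708, -0.707, 0.002]
ft_force: [0.8, -0.3, -3.2]
gripper_width: 61.1
```

>>> {"method": "move_arm", "body": {
  "series": [
    [-1,[0,4,-3],[0,0,0]],
    [-1,[0,0,-3],[0,0,0]],
    [-1,[0,0,0],[0,0,0]]
  ]
}}

```text
time: 6.83
tool_pos: [504.5, -325.5, 5.1]
eef_rot: [-0.001, 0.708, -0.707, 0.002]
ft_force: [-0.4, -1.2, -1.4]
gripper_width: 61.0
```

>>> {"method": "move_arm", "body": {
  "series": [
    [-1,[0,0,-2],[0,0,0]],
    [1,[0,0,0],[0,0,0]],
    [1,[0,0,0],[0,0,0]],
    [1,[0,0,0],[0,0,0]],
    [1,[0,0,0],[0,0,0]],
    [1,[0,0,20],[0,0,0]],
    [1,[0,0,35],[0,0,0]],
    [1,[0,0,40],[0,0,0]]
  ]
}}

```text
time: 7.5
tool_pos: [500.7, -322.0, 94.9]
eef_rot: [0.001, 0.708, -0.706, -0.005]
ft_force: [1.0, -1.0, -0.6]
gripper_width: 85.5
```

>>> {"method": "move_arm", "body": {
  "series": [
    [1,[10,30,30],[0,0,0.03]],
    [1,[14,38,0],[0,0,0.03]],
    [1,[14,38,0],[0,0,0.03]],
    [1,[14,38,0],[0,0,0.03]],
    [1,[14,38,0],[0,0,0.03]],
    [1,[14,38,0],[0,0,0.03]],
    [1,[14,38,0],[0,0,0.03]],
    [1,[14,30,0],[0,0,0.03]]
  ]
}}

```text
time: 8.17
tool_pos: [612.2, -38.9, 136.6]
eef_rot: [-0.0, 0.784, -0.621, 0.008]
ft_force: [0.9, 0.1, 0.4]
gripper_width: 85.3
```

```bash
python3 - <<'E'
from h import *
print(pose()); c=look("top"); im=c["img"].copy()
m=mask(im,(501,284),60,"navy"); print(m.sum(),fit(c,m,box(120,62,24,10),22,[0.]))
cv2.imwrite("pics/t2.png",cv2.resize(im[120:360,280:600],(800,600))[:,:,::-1])
E
```

```text
(array([612.19961682, -38.94019082, 136.64245805]), np.float64(-76.82192160617184), array([ 0.01186856, -0.00926552, -0.99988664]))
3276 (array([ 4.98811e+02, -3.21120e+02, -2.40000e-02]), np.float64(0.675))
```

View pics/t2.png

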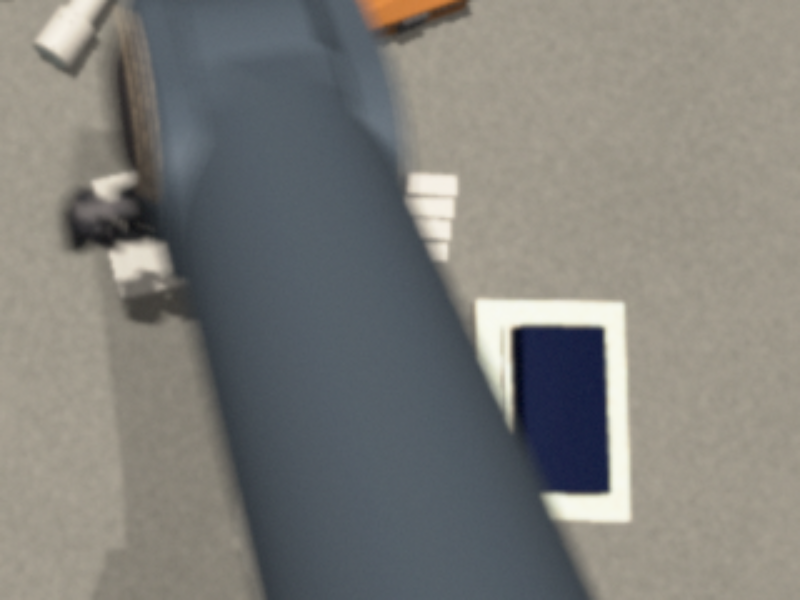

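The spacer sits inside the board's border, squared; full measurement comes once the arm is out of the way. Now the plate.

>>> {"method": "move_arm", "body": {
  "series": [
    [1,[17,15,-10],[0.009,0.012,0]],
    [1,[0,0,-20],[0,0,0]],
    [1,[0,0,-20],[0,0,0]],
    [1,[0,0,-20],[0,0,0]],
    [1,[0,0,-12],[0,0,0]],
    [1,[0,0,0],[0,0,0]],
    [1,[0,0,0],[0,0,0]]
  ]
}}

```text
time: 8.8
tool_pos: [635.6, -6.3, 52.7]
eef_rot: [-0.007, 0.79, -0.613, 0.0]
ft_force: [0.4, -0.7, 0.1]
gripper_width: 85.4
```

```bash
python3 -c "
from h import *
print(pose())"
```

```text
(array([635.57506492,  -6.27967097,  52.70219013]), np.float64(-75.55757856464265), array([ 0.00883925,  0.01024598, -0.99990844]))
```

>>> {"method": "move_arm", "body": {
  "series": [
    [1,[-7,-18,0],[-0.01,0.009,-0.022]],
    [1,[0,0,0],[0,0,0]],
    [1,[0,0,-10],[0,0,0]],
    [1,[0,0,-10],[0,0,0]],
    [1,[0,0,0],[0,0,0]]
  ]
}}

```text
time: 9.22
tool_pos: [630.4, -28.0, 35.3]
eef_rot: [-0.001, 0.782, -0.623, 0.003]
ft_force: [0.2, -0.1, 0.6]
gripper_width: 85.4
```

```bash
python3 - <<'E'
from h import *
print(pose()); c=look("wrist"); im=c["img"].copy()
cv2.polylines(im,[np.round(cv2.convexHull(proj(c,place(box(90,54,16),[629,-23.8,.230])).astype(np.float32))).astype(int)],True,(255,0,0),1)
cv2.imwrite("pics/w3.png",im[:,:,::-1])
E
```

```text
(array([630.42194829, -27.96943022,  35.29919423]), np.float64(-77.11802313544925), array([ 0.0064537 , -0.00168201, -0.99997776]))
```

View pics/w3.png

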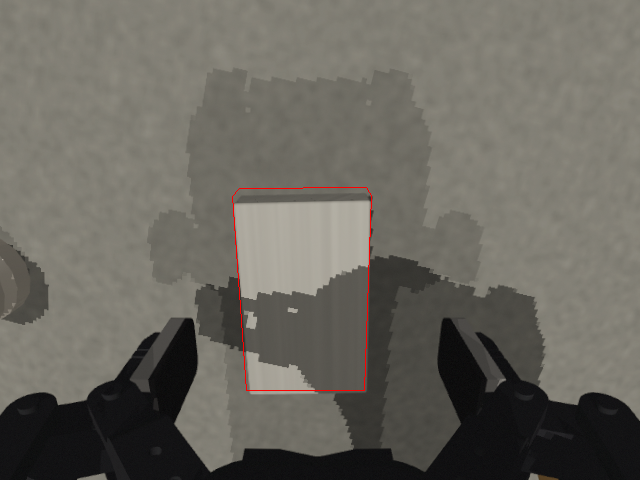

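Plate overlay fits within 2 mm (corners 235,200 to 368,392); it is about 1.5 mm nearer the base than fitted.

>>> {"method": "move_arm", "body": {
  "series": [
    [1,[-3,5,-10],[0,0.006,0]],
    [1,[0,0,-10],[0,0,0]],
    [1,[0,0,-8],[0,0,0]],
    [1,[0,0,-6],[0,0,0]],
    [1,[0,0,0],[0,0,0]],
    [1,[0,0,0],[0,0,0]]
  ]
}}

```text
time: 9.77
tool_pos: [627.3, -20.6, -2.4]
eef_rot: [0.0, 0.783, -0.622, 0.0]
ft_force: [0.4, -0.9, 0.3]
gripper_width: 85.5
```

>>> {"method": "move_arm", "body": {
  "series": [
    [1,[0,-4,0],[0,0,0]],
    [1,[0,0,0],[0,0,0]],
    [-1,[0,0,0],[0,0,0]],
    [-1,[0,0,0],[0,0,0]],
    [-1,[0,0,0],[0,0,0]],
    [-1,[0,0,0],[0,0,0]],
    [-1,[0,0,0],[0,0,0]],
    [-1,[0,0,0],[0,0,0]]
  ]
}}

```text
time: 10.43
tool_pos: [628.3, -25.3, -0.7]
eef_rot: [-0.0, 0.782, -0.623, 0.001]
ft_force: [0.3, 0.9, -1.6]
gripper_width: 52.7
```

>>> {"method": "move_arm", "body": {
  "series": [
    [-1,[0,0,10],[0,0,0]],
    [-1,[0,0,25],[0,0,0]],
    [-1,[0,0,35],[0,0,0]],
    [-1,[0,0,35],[0,0,0]],
    [-1,[0,0,10],[0,0,0]],
    [-1,[0,0,0],[0,0,0]]
  ]
}}

```text
time: 10.93
tool_pos: [624.0, -25.3, 117.7]
eef_rot: [0.002, 0.783, -0.622, -0.002]
ft_force: [0.2, 0.8, -2.2]
gripper_width: 52.4
```

```bash
python3 - <<'E'
from h import *
c=look("top"); im=c["img"].copy()
for P,q,z in [(box(160,110,10),[503.1,-326.5,.005],0),(box(120,62,24,10),[503.1,-326.5,.005],0)]:
    cv2.polylines(im,[np.round(cv2.convexHull(proj(c,place(P,q)).astype(np.float32))).astype(int)],True,(255,0,0),1)
cv2.imwrite("pics/t3.png",cv2.resize(im[230:340,440:560],(600,550),interpolation=cv2.INTER_NEAREST)[:,:,::-1])
E
```

```text
(no output)
```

View pics/t3.png

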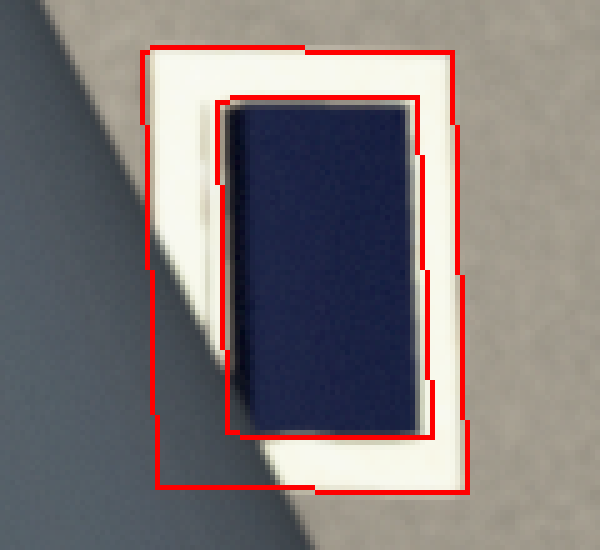

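In t3 the spacer (230–415, 103–432) is centred on the expected outline to about 1–2 mm and squared. Carrying the plate over.

>>> {"method": "move_arm", "body": {
  "series": [
    [-1,[-10,-20,0],[0,0,-0.028]],
    [-1,[-14,-36,0],[0,0,-0.028]],
    [-1,[-14,-36,0],[0,0,-0.028]],
    [-1,[-14,-36,0],[0,0,-0.028]],
    [-1,[-14,-36,0],[0,0,-0.028]],
    [-1,[-14,-36,0],[0,0,-0.028]],
    [-1,[-14,-30,0],[0,0,-0.028]],
    [-1,[-8,-15,0],[0,0,0]]
  ]
}}

```text
time: 11.65
tool_pos: [510.3, -267.9, 103.9]
eef_rot: [0.003, 0.72, -0.693, -0.012]
ft_force: [-0.3, -0.9, -1.9]
gripper_width: 52.4
```

>>> {"method": "move_arm", "body": {
  "series": [
    [-1,[0,0,0],[0,0,0]],
    [-1,[0,0,0],[0,0,0]]
  ]
}}

```text
time: 11.82
tool_pos: [504.4, -273.4, 99.9]
eef_rot: [0.006, 0.717, -0.697, -0.015]
ft_force: [0.4, 0.8, -2.2]
gripper_width: 52.4
```

```bash
python3 -c "
from h import *
print(pose())"
```

```text
(array([ 504.38822956, -273.40387059,   99.88459156]), np.float64(-88.42779584514277), array([-0.02970986,  0.0130302 , -0.99947363]))
```

>>> {"method": "move_arm", "body": {
  "series": [
    [-1,[0,-20,0],[-0.007,-0.015,-0.01]],
    [-1,[0,-20,0],[-0.006,-0.015,-0.01]],
    [-1,[0,-8,0],[0,0,0]],
    [-1,[0,0,0],[0,0,0]],
    [-1,[0,0,0],[0,0,0]]
  ]
}}

```text
time: 12.23
tool_pos: [505.2, -316.7, 95.3]
eef_rot: [-0.001, 0.712, -0.702, -0.004]
ft_force: [0.2, 1.0, -2.5]
gripper_width: 52.5
```

```bash
python3 -c "
from h import *
print(pose())"
```

```text
(array([ 505.15727767, -316.66522636,   95.26657187]), np.float64(-89.14605535272457), array([-0.00359984,  0.00714003, -0.99996803]))
```

>>> {"method": "move_arm", "body": {
  "series": [
    [-1,[-1,-10,-10],[-0.007,-0.004,-0.01]],
    [-1,[0,0,-12],[0,0,0]],
    [-1,[0,0,-12],[0,0,0]],
    [-1,[0,0,-8],[0,0,0]],
    [-1,[0,0,0],[0,0,0]],
    [-1,[0,0,0],[0,0,0]]
  ]
}}

```text
time: 12.73
tool_pos: [505.5, -322.2, 47.8]
eef_rot: [-0.001, 0.711, -0.703, -0.001]
ft_force: [0.8, -0.2, -0.8]
gripper_width: 52.5
```

```bash
python3 -c "
from h import *
print(pose())"
```

```text
(array([ 505.4732496 , -322.21850267,   47.78875962]), np.float64(-89.39649662360065), array([-2.00168552e-04,  3.27251054e-03, -9.99994625e-01]))
```

>>> {"method": "move_arm", "body": {
  "series": [
    [-1,[-3,-6,-3],[-0.004,0,-0.008]],
    [-1,[0,0,-3],[0,0,0]],
    [-1,[0,0,-3],[0,0,0]],
    [-1,[0,0,0],[0,0,0]],
    [-1,[0,0,0],[0,0,0]]
  ]
}}

```text
time: 13.15
tool_pos: [502.9, -328.6, 38.6]
eef_rot: [0.0, 0.708, -0.706, 0.001]
ft_force: [-0.0, -0.8, -1.4]
gripper_width: 52.8
```

>>> {"method": "move_arm", "body": {
  "series": [
    [-1,[1,3,-3],[0,0,0]],
    [-1,[0,0,-2],[0,0,0]],
    [-1,[0,0,0],[0,0,0]],
    [-1,[0,0,0],[0,0,0]]
  ]
}}

```text
time: 13.48
tool_pos: [504.7, -325.4, 33.9]
eef_rot: [-0.0, 0.708, -0.706, 0.002]
ft_force: [-0.2, -0.2, -2.5]
gripper_width: 52.3
```

>>> {"method": "move_arm", "body": {
  "series": [
    [-1,[0,0,-2],[0,0,0]],
    [-1,[0,0,-1.5],[0,0,0]],
    [-1,[0,0,0],[0,0,0]]
  ]
}}

```text
time: 13.73
tool_pos: [505.2, -325.6, 33.4]
eef_rot: [0.0, 0.708, -0.706, 0.002]
ft_force: [1.0, -0.5, -1.3]
gripper_width: 52.6
```

>>> {"method": "move_arm", "body": {
  "series": [
    [-1,[-1,-1,-4],[0,0,0]],
    [-1,[0,0,0],[0,0,0]]
  ]
}}

```text
time: 13.9
tool_pos: [506.4, -326.0, 33.9]
eef_rot: [-0.001, 0.708, -0.706, 0.003]
ft_force: [0.4, -0.2, -1.9]
gripper_width: 52.4
```

>>> {"method": "move_arm", "body": {
  "series": [
    [1,[0,0,0],[0,0,0]],
    [1,[0,0,0],[0,0,0]],
    [1,[0,0,0],[0,0,0]],
    [1,[0,0,0],[0,0,0]],
    [1,[0,0,20],[0,0,0]],
    [1,[0,0,35],[0,0,0]],
    [1,[0,0,35],[0,0,0]],
    [1,[0,0,10],[0,0,0]]
  ]
}}

```text
time: 14.57
tool_pos: [503.4, -324.9, 131.7]
eef_rot: [0.0, 0.708, -0.706, -0.001]
ft_force: [0.2, -0.0, 0.2]
gripper_width: 85.1
```

>>> {"method": "move_arm", "body": {
  "series": [
    [1,[20,10,0],[0,0,0]],
    [1,[30,20,0],[0,0,0]],
    [1,[30,20,0],[0,0,0]],
    [1,[30,20,0],[0,0,0]],
    [1,[10,8,0],[0,0,0]],
    [1,[0,0,0],[0,0,0]],
    [1,[0,0,0],[0,0,0]]
  ]
}}

```text
time: 15.15
tool_pos: [626.0, -247.9, 133.4]
eef_rot: [-0.001, -0.705, 0.709, -0.001]
ft_force: [0.3, -0.1, -0.1]
gripper_width: 85.6
```

```bash
python3 - <<'E'
from h import *
print(pose()); c=look("wrist"); im=c["img"].copy()
cv2.polylines(im,[np.round(cv2.convexHull(proj(c,place(WEDGE,[642,-235.7,-.04])).astype(np.float32))).astype(int)],True,(255,0,0),1)
cv2.imwrite("pics/w4.png",im[:,:,::-1])
c=look("scene");cv2.imwrite("pics/s2.png",cv2.resize(c["img"][110:230,140:300],(640,480))[:,:,::-1])
E
```

```text
(array([ 625.96180449, -247.94403957,  133.39613201]), np.float64(-90.3461545879282), array([ 6.47633891e-05, -3.38119063e-03, -9.99994282e-01]))
```

View pics/w4.png

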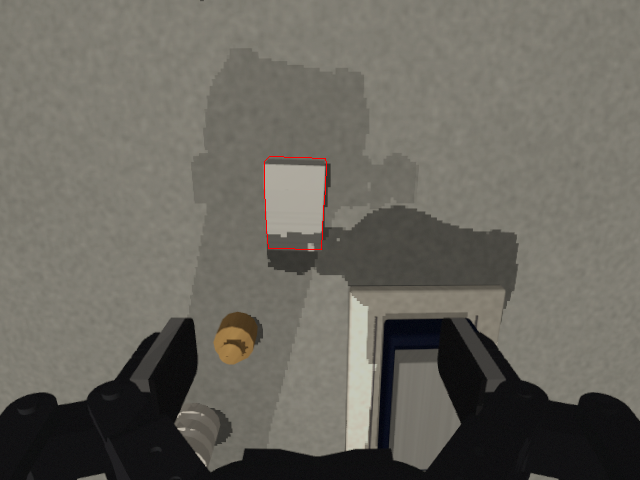

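View pics/s2.png

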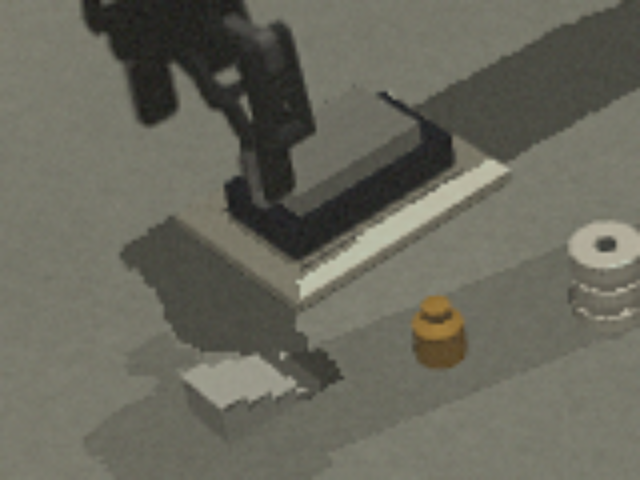

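Overlay fits the wedge (265–328, 158–250). The scene view shows its tall end towards +x, and the plate looks centred on the spacer. Descending on the wedge, gripping 6 mm towards its centre of mass.

>>> {"method": "move_arm", "body": {
  "series": [
    [1,[11,6,-15],[0,0,-0.02]],
    [1,[11,6,-20],[0,0,-0.016]],
    [1,[0,0,-20],[0,0,0]],
    [1,[0,0,-20],[0,0,0]],
    [1,[0,0,-8],[0,0,0]],
    [1,[0,0,0],[0,0,0]],
    [1,[0,0,0],[0,0,0]]
  ]
}}

```text
time: 15.83
tool_pos: [637.4, -252.0, 49.1]
eef_rot: [-0.006, -0.684, 0.73, -0.003]
ft_force: [0.3, -0.1, 1.0]
gripper_width: 85.5
```

```bash
python3 -c "
from h import *
print(pose())"
```

```text
(array([ 637.44646168, -251.97676545,   49.06254182]), np.float64(-93.74104925502392), array([-0.00523169, -0.01228882, -0.9999108 ]))
```

>>> {"method": "move_arm", "body": {
  "series": [
    [1,[11,16,0],[0.012,-0.005,0.023]],
    [1,[0,0,0],[0,0,0]],
    [1,[0,0,-10],[0,0,0]],
    [1,[0,0,0],[0,0,0]],
    [1,[0,0,0],[0,0,0]]
  ]
}}

```text
time: 16.25
tool_pos: [650.6, -238.0, 43.2]
eef_rot: [0.002, -0.691, 0.722, -0.003]
ft_force: [0.5, -0.2, 0.1]
gripper_width: 85.6
```

```bash
python3 -c "
from h import *
print(pose())"
```

```text
(array([ 650.58703812, -237.95756203,   43.21965942]), np.float64(-92.50300527138472), array([ 0.00681264, -0.00272843, -0.99997307]))
```

>>> {"method": "move_arm", "body": {
  "series": [
    [1,[-3,2,-10],[0.003,0.007,0]],
    [1,[0,0,-12],[0,0,0]],
    [1,[0,0,-10],[0,0,0]],
    [1,[0,0,-8],[0,0,0]],
    [1,[0,0,0],[0,0,0]],
    [1,[0,0,0],[0,0,0]]
  ]
}}

```text
time: 16.75
tool_pos: [646.0, -235.9, -2.0]
eef_rot: [-0.001, -0.691, 0.722, 0.001]
ft_force: [-0.5, 0.1, 0.6]
gripper_width: 85.3
```

>>> {"method": "move_arm", "body": {
  "series": [
    [1,[2,0,5],[0,0,0]],
    [1,[0,0,0],[0,0,0]],
    [-1,[0,0,0],[0,0,0]],
    [-1,[0,0,0],[0,0,0]],
    [-1,[0,0,0],[0,0,0]],
    [-1,[0,0,0],[0,0,0]],
    [-1,[0,0,0],[0,0,0]],
    [-1,[0,0,0],[0,0,0]]
  ]
}}

```text
time: 17.42
tool_pos: [649.9, -236.5, 5.8]
eef_rot: [0.0, -0.691, 0.723, -0.001]
ft_force: [0.6, -1.1, -1.2]
gripper_width: 34.4
```

```bash
python3 -c "
from h import *
print(pose(),status.read_state()['gripper_width'])"
```

```text
(array([ 649.9341514 , -236.47280254,    5.78164156]), np.float64(-92.53471947719248), array([ 9.01329865e-04, -6.92394642e-04, -9.99999354e-01])) 34.396969888938926
```

>>> {"method": "move_arm", "body": {
  "series": [
    [-1,[0,0,10],[0,0,0]],
    [-1,[0,0,20],[0,0,0]],
    [-1,[0,0,30],[0,0,0]],
    [-1,[0,0,30],[0,0,0]],
    [-1,[0,0,15],[0,0,0]],
    [-1,[0,0,0],[0,0,0]]
  ]
}}

```text
time: 17.92
tool_pos: [646.2, -235.4, 114.1]
eef_rot: [-0.002, -0.691, 0.722, 0.003]
ft_force: [0.3, -0.4, -0.5]
gripper_width: 34.4
```

>>> {"method": "move_arm", "body": {
  "series": [
    [-1,[-15,-10,0],[0,0,0.012]],
    [-1,[-25,-16,0],[0,0,0.012]],
    [-1,[-30,-19,0],[0,0,0.012]],
    [-1,[-30,-19,0],[0,0,0]],
    [-1,[-20,-12,0],[0,0,0]],
    [-1,[0,0,0],[0,0,0]],
    [-1,[0,0,0],[0,0,0]]
  ]
}}

```text
time: 18.5
tool_pos: [520.0, -309.7, 112.1]
eef_rot: [-0.001, -0.707, 0.708, 0.004]
ft_force: [1.4, 0.6, -0.5]
gripper_width: 34.9
```

```bash
python3 - <<'E'
from h import *
print(pose(),status.read_state()['gripper_width']); c=look("wrist"); im=c["img"].copy()
for P,q in [(box(160,110,10),[503.1,-326.5,.005]),(box(90,54,16,34),[503.1,-326.5,.005]),(box(120,62,24,10),[503.1,-326.5,.005])]:
    cv2.polylines(im,[np.round(cv2.convexHull(proj(c,place(P,q)).astype(np.float32))).astype(int)],True,(255,0,0),1)
cv2.imwrite("pics/w5.png",im[:,:,::-1])
E
```

```text
(array([ 519.95726546, -309.67046194,  112.14186325]), np.float64(-90.08532182358398), array([-0.00749284,  0.00499441, -0.99995946])) 34.8658125337423
```

View pics/w5.png

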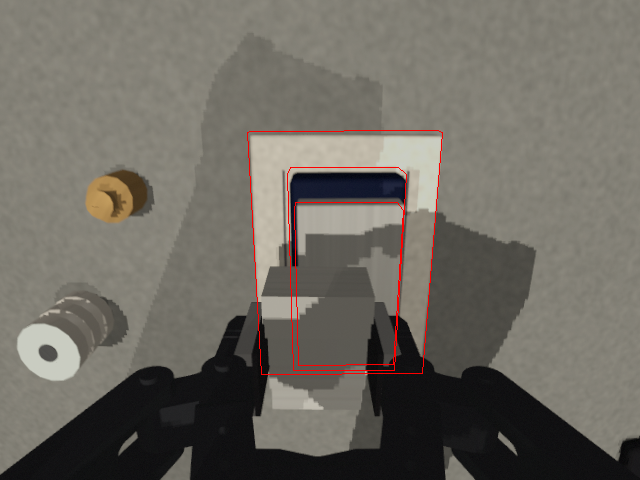

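```bash
python3 - <<'E'
from h import *
c=look("wrist"); p,j,zz=pose(); print(p,j)
print([ray(c,u,p[2]-5.8)-p for u in [(269,267),(369,267)]],[ray(c,u,p[2]+20.2)-p for u in [(263,297),(374,297)]])
E
```

```text
[ 520.94740648 -309.21184147  112.14423658] -89.99678064151335
[array([19.21306314, 15.74580681, -5.8       ]), array([ 19.22553562, -21.58140809,  -5.8       ])] [array([19.54981477, 14.72710312, 20.2       ]), array([ 19.57388552, -20.27855322,  20.2       ])]
```

>>> {"method": "move_arm", "body": {
  "series": [
    [-1,[-7,-17,-5],[-0.005,-0.007,0.005]],
    [-1,[0,0,-10],[0,0,0]],
    [-1,[0,0,-10],[0,0,0]],
    [-1,[0,0,-5],[0,0,0]],
    [-1,[0,0,0],[0,0,0]],
    [-1,[0,0,0],[0,0,0]]
  ]
}}

```text
time: 19.1
tool_pos: [520.8, -319.8, 79.0]
eef_rot: [-0.002, 0.713, -0.701, 0.0]
ft_force: [-0.1, -0.6, -1.3]
gripper_width: 34.4
```

```bash
python3 -c "
from h import *
print(pose())"
```

```text
(array([ 520.81298139, -319.81610769,   79.00681508]), np.float64(-89.0466247127644), array([ 0.00342278,  0.00340976, -0.99998833]))
```

>>> {"method": "move_arm", "body": {
  "series": [
    [-1,[-8,-7,-4],[-0.003,0.003,-0.012]],
    [-1,[0,0,-6],[0,0,0]],
    [-1,[0,0,-3],[0,0,0]],
    [-1,[0,0,0],[0,0,0]],
    [-1,[0,0,0],[0,0,0]]
  ]
}}

```text
time: 19.52
tool_pos: [513.3, -326.4, 65.0]
eef_rot: [-0.0, 0.709, -0.705, 0.0]
ft_force: [0.6, 0.2, -0.8]
gripper_width: 34.6
```

```bash
python3 -c "
from h import *
print(pose())"
```

```text
(array([ 513.25502865, -326.35224171,   65.03348491]), np.float64(-89.68104492006965), array([ 9.99613992e-04,  1.48233128e-04, -9.99999489e-01]))
```

>>> {"method": "move_arm", "body": {
  "series": [
    [-1,[0,0,-3],[0,0,0]],
    [-1,[0,0,-3],[0,0,0]],
    [-1,[0,0,-2],[0,0,0]],
    [-1,[0,0,0],[0,0,0]]
  ]
}}

```text
time: 19.85
tool_pos: [513.7, -326.6, 56.9]
eef_rot: [-0.001, 0.709, -0.705, 0.001]
ft_force: [0.5, -0.3, -0.6]
gripper_width: 34.3
```

>>> {"method": "move_arm", "body": {
  "series": [
    [-1,[0,0,-3],[0,0,0]],
    [-1,[0,0,-2],[0,0,0]],
    [-1,[0,0,0],[0,0,0]]
  ]
}}

```text
time: 20.1
tool_pos: [514.4, -326.9, 55.9]
eef_rot: [-0.0, 0.709, -0.705, 0.001]
ft_force: [0.9, -0.2, -0.7]
gripper_width: 34.5
```

Height stopped at the expected contact level, so I release, retreat and verify.

>>> {"method": "move_arm", "body": {
  "series": [
    [1,[0,0,0],[0,0,0]],
    [1,[0,0,0],[0,0,0]],
    [1,[0,0,0],[0,0,0]],
    [1,[0,0,0],[0,0,0]],
    [1,[0,0,0],[0,0,0]],
    [1,[0,0,20],[0,0,0]],
    [1,[0,0,35],[0,0,0]],
    [1,[0,0,35],[0,0,0]]
  ]
}}

```text
time: 20.77
tool_pos: [509.4, -323.9, 139.4]
eef_rot: [0.002, 0.709, -0.705, -0.007]
ft_force: [0.6, -0.9, 0.7]
gripper_width: 85.0
```

>>> {"method": "move_arm", "body": {
  "series": [
    [1,[5,30,0],[0,0,0]],
    [1,[8,38,0],[0,0,0]],
    [1,[8,38,0],[0,0,0]],
    [1,[8,38,0],[0,0,0]],
    [1,[8,38,0],[0,0,0]],
    [1,[8,38,0],[0,0,0]],
    [1,[8,38,0],[0,0,0]],
    [1,[8,38,0],[0,0,0]]
  ]
}}

```text
time: 21.43
tool_pos: [572.4, -33.3, 148.9]
eef_rot: [-0.001, -0.7, 0.714, -0.004]
ft_force: [2.3, -0.4, 0.5]
gripper_width: 85.3
```

>>> {"method": "move_arm", "body": {
  "series": [
    [1,[6,38,0],[0,0,0]],
    [1,[6,30,0],[0,0,0]],
    [1,[4,20,0],[0,0,0]],
    [1,[0,0,0],[0,0,0]],
    [1,[0,0,0],[0,0,0]]
  ]
}}

```text
time: 21.85
tool_pos: [588.7, 73.0, 148.8]
eef_rot: [0.001, -0.706, 0.708, -0.002]
ft_force: [0.1, -0.4, -0.8]
gripper_width: 85.4
```

```bash
python3 - <<'E'
from h import *
print(pose()); c=look("top"); im=c["img"]; big=cv2.resize(im[220:350,430:570],(700,650),interpolation=cv2.INTER_CUBIC)
o=big.copy()
for P in [box(120,62,24,10),box(90,54,16,34),WEDGE+[0,0,50]]:
    h=cv2.convexHull(proj(c,place(P,[503.1,-326.5,.005])).astype(np.float32)); cv2.polylines(o,[np.round((h-[430,220])*5).astype(int)],True,(255,0,0),1)
cv2.imwrite("pics/t4.png",cv2.resize(o[50:600,100:600],(545,600))[:,:,::-1])
E
```

```text
(array([588.69941322,  73.03265605, 148.82406553]), np.float64(-90.1650109366981), array([ 0.00517106, -0.0011688 , -0.99998595]))
```

View pics/t4.png

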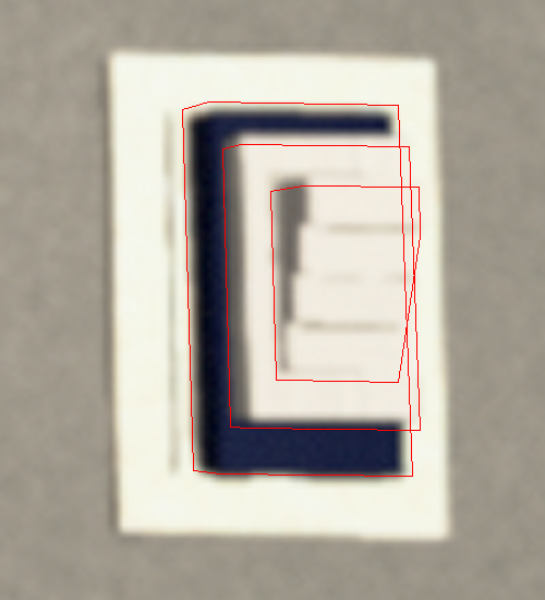

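The stack is in. The plate sits about 5 mm towards +x on the spacer (far navy strip 114–133, near strip 422–472), inside the 10 mm limit. The wedge is central on the plate to about 1 mm. Now insulator B.

>>> {"method": "move_arm", "body": {
  "series": [
    [1,[4,20,-5],[0,0,0.05]],
    [1,[4,18,-5],[0,0,0.05]],
    [1,[2,4,0],[0,0,0]],
    [1,[0,0,0],[0,0,0]],
    [1,[0,0,0],[0,0,0]]
  ]
}}

```text
time: 22.32
tool_pos: [599.2, 109.1, 137.6]
eef_rot: [0.0, 0.739, -0.674, 0.003]
ft_force: [-0.4, -0.3, 0.3]
gripper_width: 85.7
```

```bash
python3 - <<'E'
from h import *
print(pose()); c=look("wrist"); im=c["img"].copy()
cv2.polylines(im,[np.round(cv2.convexHull(proj(c,place(cyl(20,46),[602,125.7,0])).astype(np.float32))).astype(int)],True,(255,0,0),1)
cv2.polylines(im,[np.round(proj(c,place(cyl(20,0,46),[602,125.7,0]))).astype(int)],True,(0,255,0),1)
cv2.imwrite("pics/w6.png",im[:,:,::-1])
E
```

```text
(array([599.23671294, 109.09470585, 137.62346342]), np.float64(-84.7381704576347), array([ 0.0038585 , -0.00464154, -0.99998178]))
```

View pics/w6.png

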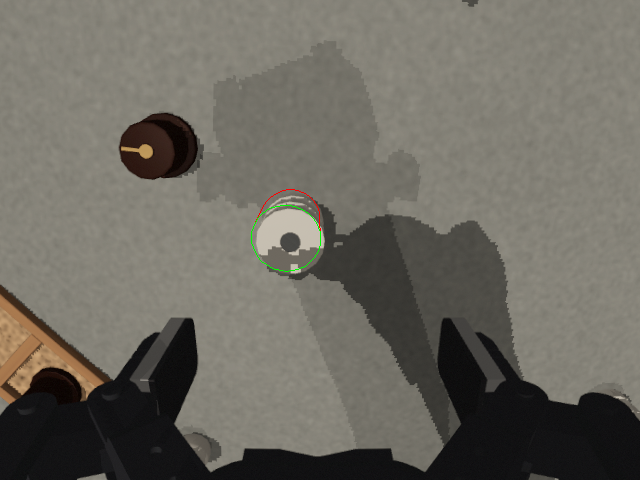

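Insulator B's dot is at (290, 243), 5 px off the fit, so its centre is about (599, 124).

>>> {"method": "move_arm", "body": {
  "series": [
    [1,[0,15,-5],[0.005,0.004,0]],
    [1,[0,0,-15],[0,0,0]],
    [1,[0,0,-15],[0,0,0]],
    [1,[0,0,-10],[0,0,0]],
    [1,[0,0,0],[0,0,0]],
    [1,[0,0,0],[0,0,0]]
  ]
}}

```text
time: 22.87
tool_pos: [600.3, 123.2, 91.5]
eef_rot: [-0.001, 0.736, -0.677, 0.001]
ft_force: [0.1, -0.3, -0.0]
gripper_width: 85.3
```

```bash
python3 -c "
from h import *
print(pose())"
```

```text
(array([600.2934605 , 123.20548834,  91.53441468]), np.float64(-85.20428167952029), array([ 2.04331454e-03,  5.58482323e-04, -9.99997756e-01]))
```

>>> {"method": "move_arm", "body": {
  "series": [
    [1,[-1,1,-10],[0,0.002,0]],
    [1,[0,0,-18],[0,0,0]],
    [1,[0,0,-18],[0,0,0]],
    [1,[0,0,-12],[0,0,0]],
    [1,[0,0,-8],[0,0,0]],
    [1,[0,0,-5],[0,0,0]],
    [1,[0,0,0],[0,0,0]]
  ]
}}

```text
time: 23.45
tool_pos: [601.6, 125.1, 19.2]
eef_rot: [-0.003, 0.735, -0.678, 0.002]
ft_force: [-0.1, -0.2, 0.7]
gripper_width: 85.5
```

>>> {"method": "move_arm", "body": {
  "series": [
    [1,[-3,0,-7],[0,0.006,0]],
    [1,[0,0,-5],[0,0,0]],
    [1,[0,0,0],[0,0,0]],
    [1,[0,0,0],[0,0,0]]
  ]
}}

```text
time: 23.78
tool_pos: [599.5, 125.6, 7.4]
eef_rot: [-0.002, 0.735, -0.678, -0.0]
ft_force: [0.5, 1.2, 0.2]
gripper_width: 85.4
```

>>> {"method": "move_arm", "body": {
  "series": [
    [-1,[0,0,0],[0,0,0]],
    [-1,[0,0,0],[0,0,0]],
    [-1,[0,0,0],[0,0,0]],
    [-1,[0,0,0],[0,0,0]],
    [-1,[0,0,0],[0,0,0]],
    [-1,[0,0,0],[0,0,0]]
  ]
}}

```text
time: 24.28
tool_pos: [600.8, 125.8, 9.3]
eef_rot: [-0.003, 0.735, -0.678, 0.001]
ft_force: [-0.0, 0.2, -0.3]
gripper_width: 38.7
```

>>> {"method": "move_arm", "body": {
  "series": [
    [-1,[0,0,10],[0,0,0]],
    [-1,[0,0,20],[0,0,0]],
    [-1,[0,0,30],[0,0,0]],
    [-1,[0,0,25],[0,0,0]],
    [-1,[0,0,5],[0,0,0]],
    [-1,[0,0,0],[0,0,0]]
  ]
}}

```text
time: 24.78
tool_pos: [598.0, 125.1, 103.1]
eef_rot: [-0.001, 0.735, -0.678, -0.001]
ft_force: [-0.8, -0.8, -1.8]
gripper_width: 39.0
```

>>> {"method": "move_arm", "body": {
  "series": [
    [-1,[-9,20,0],[0,0,0.07]],
    [-1,[-14,32,0],[0,0,0.07]],
    [-1,[-14,32,0],[0,0,0.07]],
    [-1,[-14,32,0],[0,0,0.07]],
    [-1,[-14,32,0],[0,0,0.07]],
    [-1,[-14,32,0],[0,0,0.07]],
    [-1,[-9,20,0],[0,0,0]],
    [-1,[0,0,0],[0,0,0]]
  ]
}}

```text
time: 25.45
tool_pos: [499.7, 328.6, 95.8]
eef_rot: [0.003, 0.866, -0.5, -0.003]
ft_force: [0.3, 0.3, -0.9]
gripper_width: 38.7
```

```bash
python3 -c "
from h import *
print(pose(),status.read_state()['gripper_width'])"
```

```text
(array([499.65854983, 328.64452897,  95.78365474]), np.float64(-59.943200120078004), array([-0.0075771 , -0.00269077, -0.99996767])) 38.66022499630844
```

>>> {"method": "move_arm", "body": {
  "series": [
    [-1,[-3,16,0],[0.003,-0.008,0]],
    [-1,[-3,14,0],[0,0,0]],
    [-1,[0,0,-10],[0,0,0]],
    [-1,[0,0,0],[0,0,0]],
    [-1,[0,0,0],[0,0,0]]
  ]
}}

```text
time: 25.87
tool_pos: [488.9, 359.6, 79.5]
eef_rot: [0.004, 0.868, -0.496, -0.002]
ft_force: [0.4, -0.6, -1.1]
gripper_width: 38.6
```

```bash
python3 - <<'E'
from h import *
print(pose()); c=look("wrist"); im=c["img"].copy()
q=[469.2,333.9,-.733]
for P in [box(82,156,0,8),box(64,64,0,8)+[0,37,0]]:
    cv2.polylines(im,[np.round(cv2.convexHull(proj(c,place(P,q)).astype(np.float32))).astype(int)],True,(255,0,0),1)
cv2.imwrite("pics/w7.png",im[:,:,::-1])
E
```

```text
(array([488.9016375 , 359.55653934,  79.54145688]), np.float64(-59.49051939336456), array([-0.007176  , -0.0055626 , -0.99995878]))
```

View pics/w7.png

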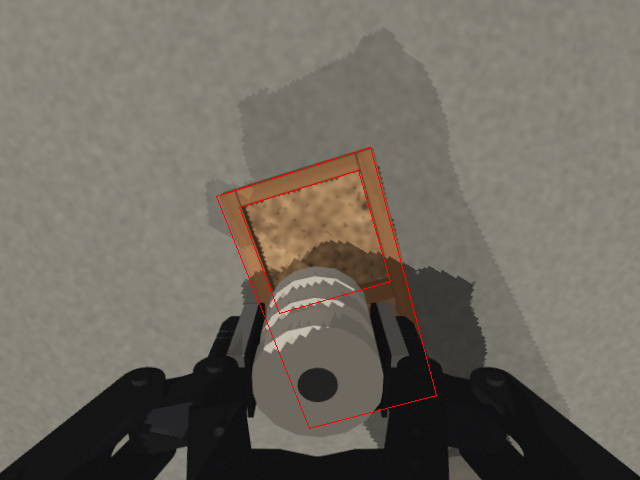

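The w7 frame overlay matches to within 2 px (bay at 243–389, 170–312). Lowering into the bay.

>>> {"method": "move_arm", "body": {
  "series": [
    [-1,[6,2,-5],[0.005,-0.007,0]],
    [-1,[0,0,-12],[0,0,0]],
    [-1,[0,0,-12],[0,0,0]],
    [-1,[0,0,-5],[0,0,0]],
    [-1,[0,0,0],[0,0,0]],
    [-1,[0,0,0],[0,0,0]]
  ]
}}

```text
time: 26.42
tool_pos: [498.1, 355.0, 40.0]
eef_rot: [0.003, 0.866, -0.5, 0.001]
ft_force: [-0.0, 1.2, -0.8]
gripper_width: 38.7
```

```bash
python3 -c "
from h import *
print(pose())"
```

```text
(array([498.06157004, 354.99445342,  40.02272395]), np.float64(-59.969343952869636), array([-8.07952407e-04, -5.50083216e-03, -9.99984544e-01]))
```

>>> {"method": "move_arm", "body": {
  "series": [
    [-1,[-4,7,-5],[0.005,0,0]],
    [-1,[0,0,-7],[0,0,0]],
    [-1,[0,0,-7],[0,0,0]],
    [-1,[0,0,-3],[0,0,0]],
    [-1,[0,0,0],[0,0,0]],
    [-1,[0,0,0],[0,0,0]]
  ]
}}

```text
time: 26.92
tool_pos: [493.3, 363.5, 16.0]
eef_rot: [-0.0, 0.866, -0.499, -0.0]
ft_force: [0.2, -0.1, -1.1]
gripper_width: 38.7
```

```bash
python3 -c "
from h import *
print(pose(),status.read_state()['ft_force'])"
```

```text
(array([493.31918623, 363.5310595 ,  15.99925586]), np.float64(-59.91250747960119), array([-5.10634186e-04,  8.90156710e-04, -9.99999473e-01])) [ 0.20739713 -0.14183855 -1.12529566]
```

>>> {"method": "move_arm", "body": {
  "series": [
    [-1,[0,-2,-4],[0,0,0]],
    [-1,[0,0,-2],[0,0,0]],
    [-1,[0,0,-2],[0,0,0]],
    [-1,[0,0,0],[0,0,0]]
  ]
}}

```text
time: 27.25
tool_pos: [494.1, 362.2, 9.3]
eef_rot: [-0.001, 0.866, -0.499, 0.0]
ft_force: [0.5, -0.1, -0.9]
gripper_width: 39.2
```

>>> {"method": "move_arm", "body": {
  "series": [
    [-1,[0,0,-2],[0,0,0]],
    [-1,[0,0,-2],[0,0,0]],
    [-1,[0,0,0],[0,0,0]]
  ]
}}

```text
time: 27.5
tool_pos: [494.5, 362.6, 9.7]
eef_rot: [-0.001, 0.866, -0.5, 0.001]
ft_force: [0.9, 0.6, -1.3]
gripper_width: 38.5
```

On the floor: the height no longer drops. Release, rise, and clear the view.

>>> {"method": "move_arm", "body": {
  "series": [
    [1,[0,0,0],[0,0,0]],
    [1,[0,0,0],[0,0,0]],
    [1,[0,0,0],[0,0,0]],
    [1,[0,0,0],[0,0,0]],
    [1,[0,0,0],[0,0,0]],
    [1,[0,0,15],[0,0,0]],
    [1,[0,0,30],[0,0,0]],
    [1,[0,0,35],[0,0,0]]
  ]
}}

```text
time: 28.17
tool_pos: [490.6, 358.3, 83.3]
eef_rot: [0.006, 0.866, -0.5, -0.002]
ft_force: [0.0, 0.3, 0.1]
gripper_width: 85.4
```

>>> {"method": "move_arm", "body": {
  "series": [
    [1,[0,0,35],[0,0,0]],
    [1,[5,-30,20],[0,0,0]],
    [1,[8,-38,0],[0,0,0]],
    [1,[8,-38,0],[0,0,0]],
    [1,[8,-38,0],[0,0,0]],
    [1,[8,-38,0],[0,0,0]],
    [1,[0,-20,0],[0,0,0]],
    [1,[0,0,0],[0,0,0]]
  ]
}}

```text
time: 28.83
tool_pos: [529.3, 154.6, 149.5]
eef_rot: [-0.002, 0.868, -0.496, 0.001]
ft_force: [0.5, 0.0, -0.6]
gripper_width: 85.5
```

>>> {"method": "move_arm", "body": {
  "series": [
    [1,[8,-30,0],[0,0,0]],
    [1,[8,-30,0],[0,0,0]],
    [1,[0,-10,0],[0,0,0]],
    [1,[0,0,0],[0,0,0]],
    [1,[0,0,0],[0,0,0]]
  ]
}}

```text
time: 29.25
tool_pos: [545.3, 84.4, 149.4]
eef_rot: [-0.004, 0.868, -0.496, 0.0]
ft_force: [1.2, 0.6, 0.5]
gripper_width: 85.3
```

```bash
python3 - <<'E'
from h import *
print(pose()); c=look("top"); s=look("scene")
a=cv2.resize(c["img"][160:360,60:560],(800,320)); b=s["img"][130:400,130:530]
cv2.imwrite("pics/fin.png",np.vstack([a,cv2.copyMakeBorder(b,0,0,0,400,cv2.BORDER_CONSTANT)])[:,:,::-1])
E
```

```text
(array([545.32811527,  84.43136446, 149.43437444]), np.float64(-59.46692640372858), array([ 0.00404628,  0.00580374, -0.99997497]))
```

View pics/fin.png

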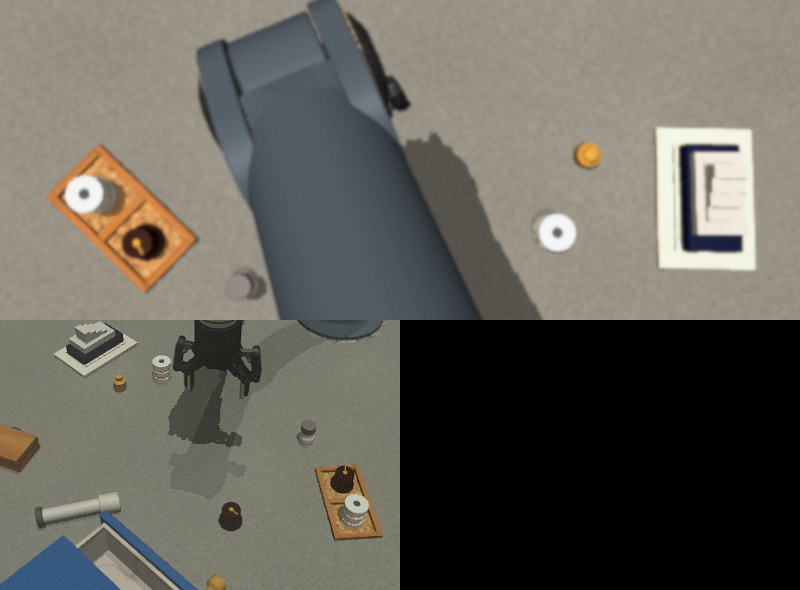

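The insulator stands upright in its bay (85,194) beside the knob (142,243). The spare knob, spare insulator and stack are undisturbed, and the arm is clear and still.

```bash
python3 -c "
from station import order
print(order.close_job())"
```

```text
the job is handed in; nothing more can be done
None
```

The job is handed in at about 29 s of the 112 s allowed. The spacer, plate and step wedge are stacked on the board, and insulator B stands in the empty bay beside the knob that was already there.

My last checks:
- **Spacer:** within about 2 mm of the board's centre, and squared.
- **Plate:** about 5 mm off the spacer's centre towards +x, its worst error, against a 10 mm limit. An earlier wrist view looked closer to 1 mm; I left it as it was.
- **Wedge:** within about 1 mm of the plate's centre, steps up.
- **Frame and spares:** the last pictures show both frame pieces upright in their bays, and the spare knob and insulator standing undisturbed by eye. I did not measure their final positions. The gripper was open and clear of everything.

The contact force was mostly lost in the ±1 N sensor noise, so I judged each setting-down mainly by the height at which the tool stopped, which matched the grasp height. No check failed outright, and the hand-in reports no verdict.

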